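# Lock the tube rack's sprung comb

### The job

Lock the rack that holds the tubes, ready for carrying: with the fingertips, push the upright pad at the end of its sprung comb all the way in to the stop, then let it go, so that the comb springs back by itself and is caught by its stop pin in the middle position, teeth over the caps. Only push: do not take the pad between the fingers, lift nothing, keep off both stop pins, and leave the empty rack's comb, the tubes and the specimen pots as they are.

Things in the scene. Friction and masses are not known exactly. Their poses are not given: they have to be found in the camera images.
- rack_loaded: tube rack holding the three tubes, fixed: block 150 x 46 x 45 mm with 3 holes 44 mm apart; on its +y side (y 23 to 37 mm) a wall to z 106 mm carries a sliding steel comb. Origin: centre of the block's underside; x along the holes = push direction, y to the wall, z up. A bridge with the stop pin stands on the wall at x 20 mm, top 157 mm (165 with pin raised)
- rack_empty: tube rack standing empty, fixed: block 150 x 46 x 45 mm with 3 holes 44 mm apart; on its +y side (y 23 to 37 mm) a wall to z 106 mm carries a sliding steel comb. Origin: centre of the block's underside; x along the holes = push direction, y to the wall, z up. A bridge with the stop pin stands on the wall at x 20 mm, top 157 mm (165 with pin raised)
- pad_loaded (a point): black push pad of the loaded rack's comb: upright plate 36 mm wide x 36 tall x 6 thick at the rack's -x end, free all round, 28 mm beyond the rack's end. Point: middle of its outer (-x) face's width, 12 mm below its top edge, 24 above its lower edge; moves with the comb. Axes as the rack's; push along +x
- pad_empty (a point): black push pad of the empty rack's comb: upright plate 36 mm wide x 36 tall x 6 thick at the rack's -x end, free all round, 28 mm beyond the rack's end. Point: middle of its outer (-x) face's width, 12 mm below its top edge, 24 above its lower edge; moves with the comb. Axes as the rack's; push along +x
- slide_loaded (a joint): travel of the loaded rack's comb along +x, m: 0 home (open), 0.022 latched middle (teeth over caps, held by the pin), 0.032 hard stop. A spring drives it back (2 N at home, 6 N at the stop); lifting the pin adds some 2 N. Past about 0.023 the pin drops behind the catch; let go, the comb returns against it
- slide_empty (a joint): travel of the empty rack's comb along +x, m: 0 home (open), 0.022 latched middle (teeth over caps, held by the pin), 0.032 hard stop. A spring drives it back (2 N at home, 6 N at the stop); lifting the pin adds some 2 N. Past about 0.023 the pin drops behind the catch; let go, the comb returns against it. It starts at home and stays there
- pin_loaded: sprung stop pin of the loaded rack: an upright steel pin of 5 mm diameter through the bridge, with a dark knob of 16 mm on top. Origin: its lower tip, z axis up; the tip is 112 mm above the bench when the pin is down and rises by 8 mm while the comb's sloped catch passes under it. Not to be touched
- pin_empty: the like pin of the empty rack. Not to be touched
- tube_1_mid (a point): capped sample tube, 30 mm diameter, 99 mm tall, standing loose in the loaded rack's first (-x) hole, its top 104 mm above the bench. The point is its centre, half-way up; z along the tube
- tube_2_mid (a point): capped sample tube, 30 mm diameter, 99 mm tall, standing loose in the loaded rack's middle hole, its top 104 mm above the bench. The point is its centre, half-way up; z along the tube
- tube_3_mid (a point): capped sample tube, 30 mm diameter, 99 mm tall, standing loose in the loaded rack's last (+x) hole, its top 104 mm above the bench. The point is its centre, half-way up; z along the tube
- pot_near_mid (a point): white screw-lid specimen pot, 48 mm diameter, 83 mm tall, standing loose between the racks and the robot. The point is its centre, half-way up
- pot_far_mid (a point): the like pot standing loose behind the racks, its centre

How it is judged:
On the way:
1. the loaded rack's comb has been pushed all the way in (beyond 28 of its 32 mm) (value of joint slide_loaded above 0.028 m), for 0.05 s.
At the end, for the whole second after the job is handed in: The loaded rack's comb rests at its middle position (20 to 24.5 mm of travel) with the stop pin down behind the catch (within 2 mm of its lowest), the empty rack's comb is home (within 2 mm), each tube is within 10 mm and each pot within 15 mm of where it stood (value of joint slide_loaded between 0.02 and 0.0245 m and velocity of joint slide_loaded between -0.005 and 0.005 m/s and height (world z) of pin_loaded below 0.1142 m and value of joint slide_empty below 0.002 m and distance of each of tube_1_mid, tube_2_mid, tube_3_mid from where it was at the start of the episode below 0.01 m and distance of each of pot_near_mid, pot_far_mid from where it was at the start of the episode below 0.015 m); the robot touches nothing.
It fails at once if the loaded rack or its comb is pushed with the gripper's body or the arm, not the fingers (more than 3 N) (contact force between the arm and rack_loaded above 3 N).
It fails at once if the pad is taken between the fingers (the grasp point lies on the pad while the fingers touch it) (contact force between the fingers and rack_loaded above 0.5 N and x of the grasp point in the frame of pad_loaded between 0.001 and 0.012 m and y of the grasp point in the frame of pad_loaded between -0.022 and 0.022 m and z of the grasp point in the frame of pad_loaded below 0.022 m).
It fails at once if a stop pin is touched (more than 1 N) (contact force between any of the fingers, the arm and pin_loaded above 1 N or contact force between any of the fingers, the arm and pin_empty above 1 N).
It fails at once if the empty rack's comb is pushed (more than 6 mm) (value of joint slide_empty above 0.006 m).
It fails at once if a tube is lifted or shifted (more than 12 mm), or a specimen pot lifted or knocked (more than 20 mm) (distance of any of tube_1_mid, tube_2_mid, tube_3_mid from where it was at the start of the episode above 0.012 m or distance of any of pot_near_mid, pot_far_mid from where it was at the start of the episode above 0.02 m).
It also fails if it takes over 32 s, if anything falls off the work surface, if the arm or the gripper's body presses on something with over 40 N, if the wrist force passes 120 N, or if a joint passes its speed limit or range.

### The arm

A 6-joint arm with a two-finger parallel gripper is mounted at the origin on a cart in front of the work surface, level with it; the furniture and walls round the work are solid. World frame = base frame: x ahead of the robot, y to its left, z up, the work surface at z = 0. Lengths are in m, angles in rad, forces in N, time in s.
With the tool pointing down it reaches from about 0.3 to 0.85 m from the base axis. Payload 4.2 kg.
Tool frame: the origin (TCP) lies at the centre of the arm's flange, where the gripper is bolted on; the fingertips stand 191 mm ahead of it and the grasp point (between the pads) lies 172 mm ahead of it; z points along the fingers, y is the line along which they close (so a half turn about z gives the same grasp; the last joint's range is limited). The gripper opens to 91 mm and grips with 3 to 60 N. Pads are 32 mm wide; open, the fingers measure 118 mm over their backs; the gripper's body (76 mm by 178 mm) begins 60 mm behind the grasp point.
Start: joints at [1.194, 0.32, 1.565, -0, 1.257, -0.02], TCP at [0.201, 0.539, 0.405] pointing down, gripper open.
Joint ranges: [-3.11, 3.11], [-0.84, 2.01], [0.21, 2.61], [-1.34, 4.49], [0.05, 2.63], [-2.56, 2.56]. Speed limits (rad/s): [2.57, 2.57, 3.14, 3.14, 3.14, 3.14].

### API

Orientations are given as a 3x3 rotation matrix whose columns are the frame's x, y, z axes.
In Python, from workcell import manip gives the robot as it stands.
- The arm moves only by the tool carry_out, never from a script. Its argument "plan" is a list of rows, each a list of 7 numbers: the turn, a rotation vector about the tool's x, y, z in rad, then the shift along the tool's x, y, z in m, then the closure in counts, from 0 (fully open) to 255 (shut). A call has 1 to 5 rows; each row shifts and turns the commanded pose from where the row before left it, along the tool's axes as they then stand; what a row does not reach is not made up. A row lasts 1/8 s, in which the tool goes at most 62.5 mm and 10.7 degrees, less where a joint would pass 70% of its speed; a pose out of reach is approached as far as the arm can. A call with a gripper value outside its range is refused whole. The fingers move at their own pace and stop on an object; the grip force is fixed at half the most. Time passes only in rows, so rows that do not move let the fingers close. It gives the time, the measured TCP pose, the force, the opening and the grip force at its end, in the units of the state.
- manip.sense(): the state, without advancing time (a new reading comes with each control period).
- manip.capture(name): name is "scene" or "top" or "wrist"; returns (picture, depth): 400x640x3 uint8, red, green, blue; 400x640 float32, m along the optical axis (not along the pixel's ray), 0 where there is no reading.
- manip.camera_info(name): a dict with "fx", "fy", "cx", "cy" (pixels), "rvec" (rotation vector, rad) and "tvec" (3), from world to camera coordinates, as OpenCV has them. Camera axes: x right, y down, z forward; pixel columns grow to the right and rows downward; lengths in m; the calibration is good to about 2 mm. A picture is of the moment at which its call begins: read the wrist's pose just before it. camera_info takes no time and is no camera call; for the wrist camera it gives the pose at the moment of the call.
- manip.hand_in(): hands the job in; it is judged then, once.
Trained networks look in the newest picture that a camera, given by its name, has taken for a name from the list of things; names that differ only in an ending like _2 or _b are one class to them, and where a whole thing is asked for, a point or a joint stands for the part that bears it (a point fixed in the world has none). Each returns a list of dicts, best first, with "confidence" (0 to 1); they miss things now and then, are a little off and sometimes report something else, mostly with a low value. They report only what shows in the picture. A call takes as long as a camera call.
- manip.boxes_of(camera, label): "extent" ([left, top, width, height] in pixels, round what is visible of it).
- manip.masks_of(camera, label): "region" (400x640 bool, what is visible of it) and "extent" ([left, top, width, height] in pixels, round what is visible of it).
- manip.mark_of(camera, label): "xy" ([column, row] in pixels: a listed point, or the origin of a listed thing).
The state is a dict: "time": time; "qpos": joint angles; "joint_vel": joint speeds; "effort": joint torques, N m; "tool_pos": TCP position; "eef_rot": TCP orientation; "ft_force": force on the tool from outside, world axes, zero at the start; "ft_torque": the same for the moment, N m; "finger_gap": opening from 0.0 (shut) to 1.0 (fully open); "grip_force": force on a finger pad.
Only numpy, scipy, OpenCV 4.12 (cv2) and the standard library are available. Lean on these libraries where they do the work, as an engineer would, in place of code of your own. Each camera call takes 0.05 s, during which the arm holds its last target. There are 200 camera calls.

## Working session

There is one attempt and no reset: what is moved stays moved. The work goes in short steps, Python scripts to look and compute and a tool call to move; the robot and the scene stay as the last step left them, time stands still between calls to the robot, and variables do not carry over. Pictures are saved under pics/ and viewed, at most 10 in all, crops included, and the job is handed in when it is done.

Besides the shell and the picture viewer there is one more tool, called after "Request:" by a JSON object that holds its "fn" and its "kwargs". carry_out: Moves the arm, as the interface text tells. Its arguments: {"type":"object","properties":{"plan":{"type":"array"}},"required":["plan"]}

```bash
mkdir -p pics
cat > h.py <<'E'
import numpy as np, cv2
from workcell import manip
def cam(n):
    c=manip.camera_info(n); R=cv2.Rodrigues(np.array(c["rvec"],float))[0]; return c,R,np.array(c["tvec"],float).ravel()
def cloud(n,d):
    c,R,t=cam(n); v,u=np.mgrid[0:400,0:640]
    P=np.stack([(u-c["cx"])/c["fx"]*d,(v-c["cy"])/c["fy"]*d,d],-1)
    return (P-t)@R
def onz(n,xy,z):
    c,R,t=cam(n); r=R.T@np.array([(xy[0]-c["cx"])/c["fx"],(xy[1]-c["cy"])/c["fy"],1]); o=-R.T@t
    return o+r*(z-o[2])/r[2]
E
python3 - <<'E'
from h import *
s=manip.sense(); print(s["tool_pos"],np.round(s["eef_rot"],3))
Z=dict(rack_loaded=0,rack_empty=0,pad_loaded=None,pad_empty=None,pin_loaded=.112,pin_empty=.112,tube_1_mid=.0545,tube_2_mid=.0545,tube_3_mid=.0545,pot_near_mid=.0415,pot_far_mid=.0415)
ims=[]
for n in("scene","top"):
    im,d=manip.capture(n); P=cloud(n,d); np.save(n+"P.npy",P); cv2.imwrite(f"pics/{n}.png",im[:,:,::-1])
    for l,z in Z.items():
        for m in manip.mark_of(n,l)[:3]:
            x,y=np.array(m["xy"]).round().astype(int)
            p=P[min(max(y,0),399),min(max(x,0),639)]
            print(n,l,(x,y),round(m["confidence"],2),"depthpt",p.round(3),"onz",None if z is None else onz(n,m["xy"],z).round(3))
E
```

```text
[0.20076664 0.53862751 0.40390385] [[-0.937  0.349 -0.001]
 [ 0.349  0.937 -0.002]
 [ 0.    -0.002 -1.   ]]
scene rack_loaded (np.int64(260), np.int64(190)) 0.59 depthpt [0.564 0.168 0.071] onz [0.618 0.228 0.   ]
scene rack_loaded (np.int64(260), np.int64(209)) 0.57 depthpt [0.545 0.153 0.035] onz [0.569 0.178 0.   ]
scene rack_empty (np.int64(371), np.int64(294)) 0.84 depthpt [ 0.52  -0.169  0.026] onz [ 0.537 -0.159  0.   ]
scene pad_loaded (np.int64(214), np.int64(189)) 0.74 depthpt [0.463 0.196 0.127] onz None
scene pad_empty (np.int64(342), np.int64(281)) 0.81 depthpt [ 0.44  -0.153  0.133] onz None
scene pin_loaded (np.int64(248), np.int64(163)) 0.52 depthpt [0.579 0.215 0.114] onz [0.579 0.217 0.112]
scene pin_empty (np.int64(370), np.int64(246)) 0.55 depthpt [ 0.552 -0.135  0.113] onz [ 0.554 -0.134  0.112]
scene tube_1_mid (np.int64(247), np.int64(204)) 0.53 depthpt [0.519 0.164 0.063] onz [0.525 0.172 0.054]
scene tube_2_mid (np.int64(259), np.int64(191)) 0.77 depthpt [0.564 0.171 0.067] onz [0.572 0.179 0.054]
scene tube_2_mid (np.int64(345), np.int64(179)) 0.54 depthpt [
[... 1008 characters left out ...]
223)) 0.57 depthpt [ 0.551 -0.122  0.136] onz [ 0.554 -0.126  0.112]
top tube_1_mid (np.int64(385), np.int64(230)) 0.68 depthpt [ 0.551 -0.159  0.008] onz [ 0.545 -0.15   0.054]
top tube_1_mid (np.int64(249), np.int64(238)) 0.52 depthpt [0.527 0.169 0.102] onz [0.532 0.176 0.054]
top tube_2_mid (np.int64(248), np.int64(218)) 0.5 depthpt [0.572 0.171 0.105] onz [0.579 0.18  0.054]
top tube_3_mid (np.int64(245), np.int64(204)) 0.44 depthpt [0.605 0.179 0.104] onz [0.614 0.186 0.054]
top pot_near_mid (np.int64(393), np.int64(274)) 0.64 depthpt [ 0.441 -0.175 -0.   ] onz [ 0.441 -0.167  0.041]
top pot_far_mid (np.int64(297), np.int64(153)) 0.89 depthpt [0.733 0.058 0.082] onz [0.747 0.061 0.041]
```

View pics/scene.png

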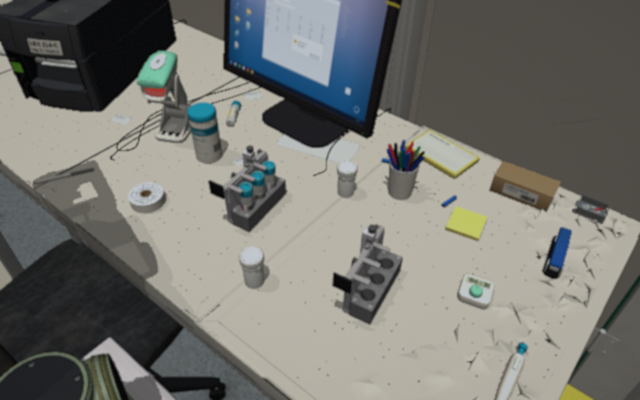

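View pics/top.png

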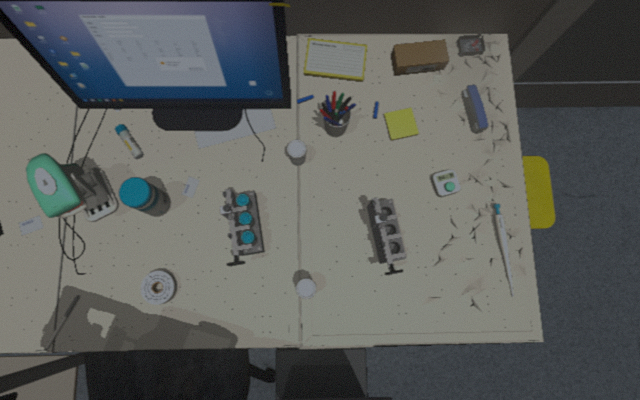

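The scene view shows the loaded rack with teal caps at (258,195), its black pad at (217,188), the empty rack at (372,285), and pots at (253,267) and (346,180). In the top view the loaded pad is at (236,263) and the near pot at (305,288).

Run:
```python
from h import *
for n in("scene","top"):
    P=np.load(n+"P.npy"); im=cv2.imread(f"pics/{n}.png")
    Q=P.reshape(-1,3); C=im.reshape(-1,3).astype(int)
    m=(Q[:,0]>.42)&(Q[:,0]<.5)&(Q[:,1]>.12)&(Q[:,1]<.28)&(Q[:,2]>.08)&(Q[:,2]<.2)
    q=Q[m]; print(n,"pad",len(q)); print(np.c_[q.round(3),C[m].sum(1)][:: max(1,len(q)//40)])
    m=(C[:,0]>C[:,2]+35)&(Q[:,2]>.09)&(Q[:,2]<.115)&(Q[:,0]>.48)&(Q[:,0]<.66)&(Q[:,1]>.1)&(Q[:,1]<.25)
    c=Q[m].astype(np.float32)
    if len(c)>10:
        _,_,k=cv2.kmeans(c[:,:2].copy(),3,None,(3,50,1e-4),10,cv2.KMEANS_PP_CENTERS); print("caps",len(c),k[np.argsort(k[:,0])].round(4))
    m=(Q[:,2]>.02)&(Q[:,2]<.3)&(Q[:,0]>.2)&(Q[:,0]<.55)&(Q[:,1]>-.05)&(Q[:,1]<.14)
    if m.any(): print("potnear",m.sum(),np.median(Q[m],0).round(3),Q[m].min(0).round(3),Q[m].max(0).round(3))
    m=(Q[:,2]>.047)&(Q[:,2]<.3)&(Q[:,0]>.3)&(Q[:,0]<.66)&(Q[:,1]>.25)&(Q[:,1]<.45)
    if m.any(): print("left of rack",m.sum(),Q[m].min(0).round(3),Q[m].max(0).round(3))
```

```text
scene pad 277
[[4.65e-01 2.10e-01 1.43e-01 3.64e+02]
 [4.66e-01 2.05e-01 1.43e-01 2.37e+02]
 [4.66e-01 2.03e-01 1.40e-01 1.51e+02]
 [4.64e-01 2.03e-01 1.39e-01 3.10e+01]
 [4.69e-01 1.90e-01 1.44e-01 3.63e+02]
 [4.66e-01 1.97e-01 1.38e-01 5.90e+01]
 [4.71e-01 1.84e-01 1.42e-01 3.87e+02]
 [4.66e-01 2.01e-01 1.34e-01 3.20e+01]
 [4.69e-01 1.86e-01 1.40e-01 1.72e+02]
 [4.97e-01 1.98e-01 1.14e-01 4.42e+02]
 [4.65e-01 1.97e-01 1.34e-01 3.10e+01]
 [4.69e-01 1.83e-01 1.39e-01 9.30e+01]
 [4.97e-01 1.99e-01 1.11e-01 4.41e+02]
 [4.65e-01 2.00e-01 1.30e-01 2.80e+01]
 [4.68e-01 1.85e-01 1.36e-01 4.20e+01]
 [4.93e-01 1.97e-01 1.12e-01 4.36e+02]
 [4.64e-01 2.11e-01 1.21e-01 1.90e+02]
 [4.67e-01 1.94e-01 1.28e-01 3.40e+01]
 [4.68e-01 1.75e-01 1.39e-01 1.14e+02]
 [4.97e-01 1.94e-01 1.08e-01 2.78e+02]
 [4.65e-01 2.02e-01 1.23e-01 3.00e+01]
 [4.66e-01 1.83e-01 1.33e-01 3.10e+01]
 [4.89e-01 1.93e-01 1.11e-01 3.27e+02]
 [4.63e-01 2.11e-01 1.16e-01 2.79e+02]
 [4.66e-01 1.93e-01 1.25e-01 2.90e+01]
 [4.68e-01 1.77e-01 1.32e-01 6.60e+01]
 [4.95e-01 1.92e-01 1.04e-01 2.58e+02]
 [4.64e-01 1.98e-01 1.20e-01 3.20
[... 2275 characters left out ...]
]
 [4.69e-01 2.00e-01 1.43e-01 1.25e+02]
 [4.69e-01 1.94e-01 1.41e-01 1.47e+02]
 [4.69e-01 1.87e-01 1.45e-01 1.23e+02]
 [4.69e-01 1.82e-01 1.39e-01 1.20e+02]
 [4.69e-01 1.78e-01 1.21e-01 1.76e+02]
 [4.67e-01 2.09e-01 1.41e-01 1.59e+02]
 [4.67e-01 2.02e-01 1.44e-01 9.90e+01]
 [4.67e-01 1.97e-01 1.39e-01 1.20e+02]
 [4.67e-01 1.92e-01 1.30e-01 1.68e+02]
 [4.68e-01 1.87e-01 1.19e-01 2.36e+02]
 [4.65e-01 2.09e-01 1.40e-01 2.45e+02]
 [4.65e-01 2.04e-01 1.34e-01 1.63e+02]
 [4.66e-01 2.01e-01 1.18e-01 2.26e+02]]
caps 378 [[0.5292 0.1727]
 [0.5725 0.1788]
 [0.6158 0.1858]]
potnear 339 [0.412 0.043 0.083] [0.39  0.02  0.077] [0.435 0.066 0.088]
left of rack 1181 [0.596 0.385 0.047] [0.66  0.45  0.149]
```

Request:
{"fn": "carry_out", "kwargs": {"plan": [[0, 0, -0.17, 0, 0, 0, 255], [0, 0, -0.17, 0, 0, 0, 255], [0, 0, -0.17, 0, 0, 0, 255], [0, 0, 0, -0.02, -0.05, 0, 255], [0, 0, 0, -0.02, -0.05, 0, 255]]}}

```text
time: 1.82
tool_pos: [0.256, 0.4453, 0.4046]
eef_rot: [[-0.988, -0.154, 0.0], [-0.154, 0.988, -0.0], [-0.0, -0.0, -1.0]]
ft_force: [0.4, 0.2, -0.4]
finger_gap: 0.483
grip_force: 0.0
```

Request:
{"fn": "carry_out", "kwargs": {"plan": [[0, 0, 0, -0.02, -0.05, 0, 255], [0, 0, 0, -0.02, -0.05, 0, 255], [0, 0, 0, -0.02, -0.05, 0, 255], [0, 0, 0, -0.02, -0.05, 0, 255], [0, 0, 0, -0.02, -0.05, 0, 255]]}}

```text
time: 2.45
tool_pos: [0.3932, 0.2127, 0.405]
eef_rot: [[-0.988, -0.153, 0.001], [-0.153, 0.988, 0.001], [-0.001, 0.0, -1.0]]
ft_force: [1.2, 0.3, 0.4]
finger_gap: 0.006
grip_force: 0.0
```

Request:
{"fn": "carry_out", "kwargs": {"plan": [[0, 0, 0, 0, -0.03, 0, 255], [0, 0, 0, 0, 0, 0, 255], [0, 0, 0, 0, 0, 0, 255]]}}

```text
time: 2.82
tool_pos: [0.3971, 0.1851, 0.4049]
eef_rot: [[-0.988, -0.153, 0.0], [-0.153, 0.988, 0.001], [-0.0, 0.001, -1.0]]
ft_force: [-0.1, 0.8, -0.0]
finger_gap: 0.004
grip_force: 0.0
```

```bash
cat > look.py <<'E'
from h import *
import sys
s=manip.sense(); T=np.array(s["tool_pos"]); R=np.array(s["eef_rot"]); print("tcp",T.round(4),"F",np.round(s["ft_force"],1),s["time"])
im,d=manip.capture("wrist"); P=cloud("wrist",d); cv2.imwrite(f"pics/{sys.argv[1]}.png",im[:,:,::-1])
for l in("pad_loaded",):
    for m in manip.masks_of("wrist",l)[:2]:
        q=P[m["region"]&(d>0)]; q=q[(q[:,2]>.135)&(q[:,2]<.15)]
        if len(q): print(l,m["confidence"],m["extent"],len(q),"med",np.median(q,0).round(4),"pct",np.percentile(q,[3,97],0).round(4).tolist(),"in tool",((np.median(q,0)-T)@R).round(4))
    for m in manip.mark_of("wrist",l)[:2]: print(m["xy"],m["confidence"],onz("wrist",m["xy"],.131).round(4))
E
python3 look.py w1
```

```text
tcp [0.3971 0.1851 0.4049] F [-0.1  0.8 -0. ] 2.825
```

View pics/w1.png

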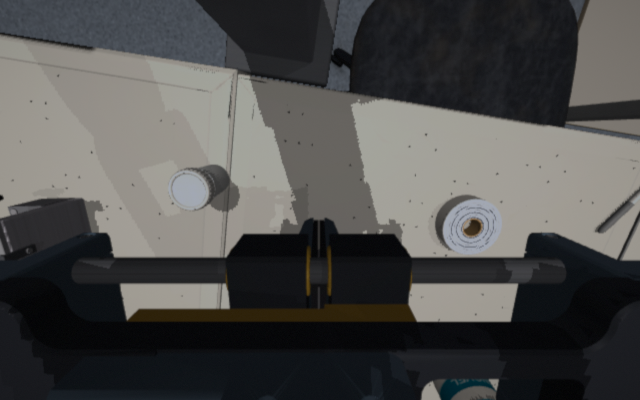

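The wrist view looks back at the robot: near pot at (192,188), shut fingers at (318,260), and the pad is hidden. I'll descend in front of the pad and check with the scene camera.

Request:
{"fn": "carry_out", "kwargs": {"plan": [[0, 0, 0, 0, -0.003, 0.03, 255], [0, 0, 0, 0, 0, 0.035, 255], [0, 0, 0, -0.015, 0, 0.03, 255], [0, 0, 0, -0.015, 0, 0, 255], [0, 0, 0, 0, 0, 0, 255]]}}

```text
time: 3.6
tool_pos: [0.4287, 0.1871, 0.3107]
eef_rot: [[-0.988, -0.153, 0.002], [-0.153, 0.988, 0.001], [-0.002, 0.001, -1.0]]
ft_force: [-0.8, 0.0, 0.2]
finger_gap: 0.008
grip_force: 0.0
```

Run:
```python
from h import *
s=manip.sense(); print(s["tool_pos"],s["ft_force"])
a,_=manip.capture("scene"); b,_=manip.capture("top")
f=lambda i,x,y:cv2.resize(i[y:y+100,x:x+130],None,fx=4,fy=4,interpolation=cv2.INTER_CUBIC)[:,:390]
cv2.imwrite("pics/c1.png",np.hstack([f(a,170,120),f(b,190,190)])[:,:,::-1])
```

```text
[0.42869823 0.18711054 0.31072387] [-0.84812995  0.02512026  0.21160569]
```

View pics/c1.png

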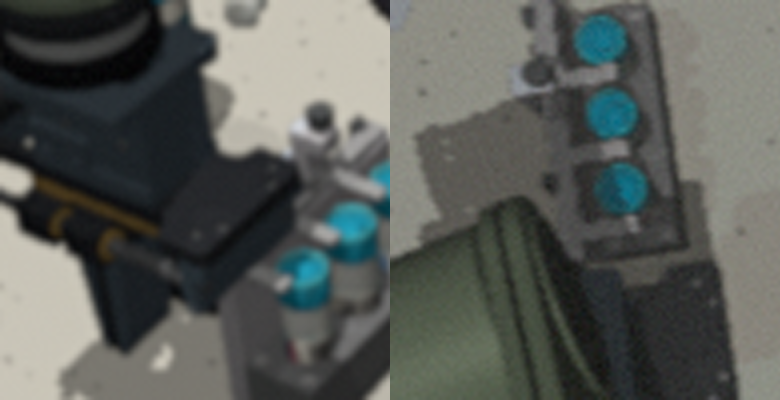

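Fingers are in front of the pad and the gripper body is well clear of the caps. Now pushing gently.

Request:
{"fn": "carry_out", "kwargs": {"plan": [[0, 0, 0, -0.01, 0, 0, 255], [0, 0, 0, -0.01, 0, 0, 255], [0, 0, 0, -0.005, 0, 0, 255], [0, 0, 0, -0.005, 0, 0, 255], [0, 0, 0, 0, 0, 0, 255]]}}

```text
time: 4.32
tool_pos: [0.4569, 0.1907, 0.3096]
eef_rot: [[-0.988, -0.152, -0.001], [-0.152, 0.988, -0.0], [0.001, -0.0, -1.0]]
ft_force: [-2.9, -0.7, 2.0]
finger_gap: 0.006
grip_force: 1.4
```

Request:
{"fn": "carry_out", "kwargs": {"plan": [[0, 0, 0, -0.005, 0, 0, 255], [0, 0, 0, -0.005, 0, 0, 255], [0, 0, 0, -0.005, 0, 0, 255], [0, 0, 0, 0, 0, 0, 255]]}}

```text
time: 4.82
tool_pos: [0.4715, 0.193, 0.3095]
eef_rot: [[-0.988, -0.153, -0.001], [-0.153, 0.988, -0.0], [0.001, -0.0, -1.0]]
ft_force: [-3.6, -0.4, 2.3]
finger_gap: 0.004
grip_force: 2.1
```

Request:
{"fn": "carry_out", "kwargs": {"plan": [[0, 0, 0, -0.004, 0, 0, 255], [0, 0, 0, -0.004, 0, 0, 255], [0, 0, 0, 0, 0, 0, 255]]}}

```text
time: 5.2
tool_pos: [0.4792, 0.1941, 0.3095]
eef_rot: [[-0.988, -0.153, -0.002], [-0.153, 0.988, -0.001], [0.002, -0.0, -1.0]]
ft_force: [-4.4, -0.6, 3.6]
finger_gap: 0.003
grip_force: 2.6
```

Request:
{"fn": "carry_out", "kwargs": {"plan": [[0, 0, 0, -0.003, 0, 0, 255], [0, 0, 0, 0, 0, 0, 255]]}}

```text
time: 5.45
tool_pos: [0.4815, 0.1945, 0.3095]
eef_rot: [[-0.988, -0.152, -0.004], [-0.152, 0.988, -0.001], [0.004, -0.0, -1.0]]
ft_force: [-7.7, -1.2, 4.9]
finger_gap: 0.004
grip_force: 3.8
```

Request:
{"fn": "carry_out", "kwargs": {"plan": [[0, 0, 0, -0.003, 0, 0, 255], [0, 0, 0, 0, 0, 0, 255]]}}

```text
time: 5.7
tool_pos: [0.4827, 0.1947, 0.3096]
eef_rot: [[-0.988, -0.152, -0.01], [-0.152, 0.988, -0.002], [0.01, -0.0, -1.0]]
ft_force: [-14.8, -1.7, 9.6]
finger_gap: 0.006
grip_force: 7.3
```

Run:
```python
from h import *
s=manip.sense(); print(s["tool_pos"],s["ft_force"])
a,d=manip.capture("scene"); P=cloud("scene",d).reshape(-1,3)
for m in manip.mark_of("scene","pin_loaded")[:2]: print(m)
q=P[(abs(P[:,0]-.585)<.03)&(abs(P[:,1]-.21)<.03)&(P[:,2]>.13)&(P[:,2]<.19)]; print(len(q),np.percentile(q[:,2],[50,90,97,100]))
P0=np.load("sceneP.npy").reshape(-1,3)
q=P0[(abs(P0[:,0]-.585)<.03)&(abs(P0[:,1]-.21)<.03)&(P0[:,2]>.13)&(P0[:,2]<.19)]; print(len(q),np.percentile(q[:,2],[50,90,97,100]))
```

```text
[0.48268848 0.19471381 0.30959132] [-14.84488706  -1.69680746   9.58271925]
{'xy': [342.1, 279.5], 'confidence': 0.29}Traceback (most recent call last):
  File "<stdin>", line 5, in <module>
    return _quantile_unchecked(
        a, q, axis, out, overwrite_input, method, keepdims, weights)
    return _ureduce(a,
                    func=_quantile_ureduce_func,
    ...<5 lines>...
                    overwrite_input=overwrite_input,
                    method=method)
    r = func(a, **kwargs)
    result = _quantile(arr,
                       quantiles=q,
    ...<2 lines>...
                       out=out,
                       weights=wgt)
    slices_having_nans = np.isnan(arr[-1, ...])
                                  ~~~^^^^^^^^^
IndexError: index -1 is out of bounds for axis 0 with size 0
```

The force climbs steeply and the computed travel is about 31 mm, so the comb is at the stop. Backing off.

Request:
{"fn": "carry_out", "kwargs": {"plan": [[0, 0, 0, 0.006, 0, 0, 255], [0, 0, 0, 0.01, 0, 0, 255], [0, 0, 0, 0.02, 0, 0, 255], [0, 0, 0, 0.03, 0, 0, 255], [0, 0, 0, 0.02, 0, 0, 255]]}}

```text
time: 6.42
tool_pos: [0.4002, 0.1821, 0.31]
eef_rot: [[-0.988, -0.153, 0.004], [-0.153, 0.988, 0.001], [-0.004, 0.001, -1.0]]
ft_force: [-0.0, 0.4, -1.0]
finger_gap: 0.003
grip_force: 0.0
```

Request:
{"fn": "carry_out", "kwargs": {"plan": [[0, 0, 0, 0, 0, -0.04, 255], [0, 0, 0, 0, 0.03, -0.05, 255], [0, 0, 0, 0, 0.055, 0, 255], [0, 0, 0, 0, 0.055, 0, 255], [0, 0, 0, 0, 0.055, 0, 255]]}}

```text
time: 7.05
tool_pos: [0.3709, 0.3768, 0.4005]
eef_rot: [[-0.988, -0.153, 0.004], [-0.153, 0.988, 0.003], [-0.005, 0.003, -1.0]]
ft_force: [0.8, -0.1, -0.2]
finger_gap: 0.003
grip_force: 0.0
```

Request:
{"fn": "carry_out", "kwargs": {"plan": [[0, 0, 0, 0, 0.055, 0, 255], [0, 0, 0, 0, 0.055, 0, 255], [0, 0, 0, 0, 0, 0, 255]]}}

```text
time: 7.42
tool_pos: [0.3536, 0.4871, 0.3992]
eef_rot: [[-0.988, -0.156, 0.002], [-0.156, 0.988, 0.003], [-0.003, 0.003, -1.0]]
ft_force: [0.4, -0.1, -0.1]
finger_gap: 0.006
grip_force: 0.0
```

Run:
```python
from h import *
f=lambda i,x,y:cv2.resize(i[y:y+100,x:x+100],None,fx=3.9,fy=3.9,interpolation=cv2.INTER_CUBIC)
I=[]
for n,x,y in(("scene",190,130),("top",200,180)):
    a,d=manip.capture(n); I.append(f(a,x,y))
    for P in (cloud(n,d).reshape(-1,3),np.load(n+"P.npy").reshape(-1,3)):
        r=P-[.571,.178,0]; u=r@[.988,.153,0]; v=r@[-.153,.988,0]
        k=(u<-.06)&(u>-.13)&(v>.01)&(v<.05)&(P[:,2]>.122)&(P[:,2]<.16); b=(abs(u-.02)<.02)&(abs(v-.03)<.02)&(P[:,2]>.13)&(P[:,2]<.19)
        print(n,"pad u",k.sum(),np.percentile(u[k],[5,25,50]).round(4),"pin top",np.percentile(P[b,2],[80,90,97]).round(4))
cv2.imwrite("pics/c2.png",np.hstack(I)[:,:,::-1]); print(manip.sense()["ft_force"])
```

```text
scene pad u 125 [-0.0819 -0.0806 -0.0798] pin top [0.154  0.1556 0.1572]
scene pad u 129 [-0.1035 -0.1024 -0.1015] pin top [0.1539 0.1554 0.1567]
top pad u 75 [-0.0792 -0.0783 -0.0764] pin top [0.1568 0.1578 0.1587]
top pad u 71 [-0.1007 -0.0999 -0.0978] pin top [0.1566 0.1581 0.1596]
[ 0.65858299 -0.55642975  0.3202206 ]
```

View pics/c2.png

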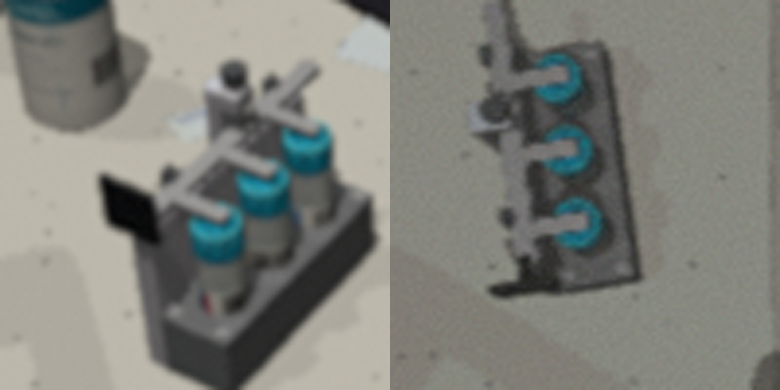

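The crops show the teeth over all three caps. The pad sits 21.7 mm in from home, the pin is down, and the arm is clear.

```bash
python3 -c "
from workcell import manip
print(manip.hand_in())"
```

```text
the job is handed in; nothing more can be done
None
```

The loaded rack's comb was pushed to its stop and let go; the cameras show it caught at about 22 mm with the pin down, teeth over all three caps and the arm clear, and the job is handed in (no verdict came back).

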